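# Lids onto the stoneware jars

### The arm

A 7-joint arm with a two-finger parallel gripper is mounted at the origin on the work surface. World frame = base frame: x ahead of the robot, y to its left, z up, the work surface at z = 0. Lengths are in m, angles in rad, forces in N, time in s.
With the tool pointing down it reaches from about 0.425 to 0.925 m from the base axis. Payload 6.8 kg.
Tool frame: the origin (TCP) lies midway between the tips of the shut fingers; the grasp point (between the pads) lies 19 mm behind it; z points along the fingers, y is the line along which they close (so a half turn about z gives the same grasp; the last joint's range is limited). The gripper opens to 88 mm and grips with 3 to 60 N. Pads are 20 mm wide; open, the fingers measure 115 mm over their backs; the gripper's body (75 mm by 178 mm) begins 61 mm behind the grasp point.
Start: joints at [0.999, 0.477, 0.022, 1.555, -0.011, 1.109, -0.083], TCP at [0.302, -0.604, 0.223] pointing down, gripper open.
Joint ranges: [-2.96, 2.96], [-0.34, 2.1], [-1.41, 1.46], [0.24, 2.44], [-1.37, 4.51], [0.17, 1.92], [-2.96, 2.96]. Speed limits (rad/s): [2.39, 2.39, 3.14, 3.14, 3.14, 3.14, 3.14].

### API

Orientations are given as a unit quaternion [x, y, z, w].
In Python, from cell import manip gives the robot as it stands.
- The arm moves only by the tool arm_command, never from a script. Its argument "increments" is a list of rows, each a list of 7 numbers: the shift along the tool's x, y, z each as a share of 2.5 cm, from -1 to 1, then the turn, a rotation vector about the tool's x, y, z each as a share of 0.08 rad, from -1 to 1, then the opening, from -1 (shut) to 1 (fully open). A call has exactly 8 rows; each row shifts and turns the commanded pose from where the row before left it, along the tool's axes as they then stand; what a row does not reach is not made up. A row lasts 1/12 s, in which the tool goes at most 41.7 mm and 7.16 degrees, less where a joint would pass 70% of its speed; a pose out of reach is approached as far as the arm can. A call with a number of a shift or a turn outside -1 to 1 is refused whole. A call with a gripper value outside its range is refused whole. The fingers move at their own pace and stop on an object; "newtons" is the grip in N (left out, the last holds). Time passes only in rows, so rows that do not move let the fingers close, or fill a call up. It gives the time, the measured TCP pose, the force, the opening and the grip force at its end, in the units of the state.
- manip.get_state(): the state, without advancing time (a new reading comes with each control period).
- manip.capture(name): name is "scene" or "top" or "wrist"; returns (picture, depth): 400x640x3 uint8, red, green, blue; 400x640 float32, m along the optical axis (not along the pixel's ray), 0 where there is no reading.
- manip.calibration(name): a dict with "fx", "fy", "cx", "cy" (pixels), "position" and "rotation" of the camera in the world. Camera axes: x right, y up, looking along -z (the intrinsics and any distortion apply to the point x, -y, -z); pixel columns grow to the right and rows downward; lengths in m; the calibration is good to about 2 mm. A picture is of the moment at which its call begins: read the wrist's pose just before it. calibration takes no time and is no camera call; for the wrist camera it gives the pose at the moment of the call.
- manip.sign_off(): hands the job in; it is judged then, once.
The state is a dict: "t": time; "joint_positions": joint angles; "qvel": joint speeds; "joint_efforts": joint torques, N m; "eef_pos": TCP position; "tool_rot": TCP orientation; "contact_force": force on the tool from outside, world axes, zero at the start; "ft_torque": the same for the moment, N m; "finger_gap": finger opening in m; "finger_force": force on a finger pad.
Only numpy, scipy, OpenCV 4.12 (cv2) and the standard library are available. Lean on these libraries where they do the work, as an engineer would, in place of code of your own. Each camera call takes 0.05 s, during which the arm holds its last target. There are 200 camera calls.

### The job

Close each of the four stoneware jars on the pottery bench with the lid made for it (large round, small round, square, oblong): every lid right way up, fully down on its own jar, centred, and with its sides lined up with the jar's sides on the square and the oblong one. Set the lids down gently rather than dropping them, do not push the jars about, and leave the clay bird and the clay cat alone.

Things in the scene. Friction and masses are not known exactly. Their poses are not given: they have to be found in the camera images.
- jar_large_round: The large round jar, 100 mm across, mouth 84 mm. Unglazed beige stoneware, loose. 45 mm high, walls and floor 8 mm thick, open on top. Origin: centre of its underside, z up.
- jar_small_round: The small round jar, 72 mm across, mouth 56 mm. Unglazed beige stoneware, loose. 45 mm high, walls and floor 8 mm thick, open on top. Origin: centre of its underside, z up.
- jar_square: The square jar, 84 x 84 mm, mouth 68 x 68 mm. Unglazed beige stoneware, loose. 45 mm high, walls and floor 8 mm thick, open on top. Origin: centre of its underside, z up; x and y square to its sides.
- jar_oblong: The oblong jar, 108 mm along x by 66 mm along y, mouth 92 x 50 mm. Unglazed beige stoneware, loose. 45 mm high, walls and floor 8 mm thick, open on top. Origin: centre of its underside, z up.
- lid_large_round: Lid of the large round jar, 0.16 to 0.26 kg. Unglazed beige stoneware, loose. Right way up: plug 8 mm high (70 mm across) below, flange 7 mm thick (100 mm across), bar handle on top in the middle, 40 mm along x, 16 mm along y, from 15 to 46 mm above the origin. Origin: centre of plug underside, z up. Seated, it is 37 mm above the jar's origin; plug has 7 mm play each side.
- lid_small_round: Lid of the small round jar, 0.09 to 0.15 kg. Unglazed beige stoneware, loose. Right way up: plug 8 mm high (42 mm across) below, flange 7 mm thick (72 mm across), bar handle on top in the middle, 40 mm along x, 16 mm along y, from 15 to 46 mm above the origin. Origin: centre of plug underside, z up. Seated, it is 37 mm above the jar's origin; plug has 7 mm play each side.
- lid_square: Lid of the square jar, 0.13 to 0.23 kg. Unglazed beige stoneware, loose. Right way up: plug 8 mm high (54 x 54 mm) below, flange 7 mm thick (84 x 84 mm), bar handle on top in the middle, 40 mm along x, 16 mm along y, from 15 to 46 mm above the origin. Origin: centre of plug underside, z up; x and y square to its sides. Seated, it is 37 mm above the jar's origin; plug has 7 mm play each side.
- lid_oblong: Lid of the oblong jar, 0.13 to 0.23 kg. Unglazed beige stoneware, loose. Right way up: plug 8 mm high (78 x 36 mm) below, flange 7 mm thick (108 mm along x by 66 mm along y), bar handle on top in the middle, 40 mm along x, 16 mm along y, from 15 to 46 mm above the origin. Origin: centre of plug underside, z up. Seated, it is 37 mm above the jar's origin; plug has 7 mm play each side.
- clay_bird: Small grey clay bird left to dry, loose, about 60 mm long, 52 mm wide, 56 mm high; to be left alone. Origin: centre of its underside, z up, beak towards -x.
- clay_cat: Small pinkish seated clay cat left to dry, loose, about 50 mm wide, 66 mm high; to be left alone. Origin: centre of its underside, z up.
Mind the look-alikes: they are no part of the job. Leave any pink or purple look-alike of the lid_oblong alone. Leave any pink or purple look-alike of the lid_large_round alone.

How it is judged:
At the end, for the whole second after the job is handed in: Each lid on its own jar: centres within 11 mm, lid origin 33 to 41 mm above the jar's, tilt under 0.08 rad (jar 0.05); square lid within 0.2 rad of its jar (any quarter turn), oblong within 0.2 rad (either way round); lids at rest (horizontal distance between lid_large_round and jar_large_round below 0.011 m and z of lid_large_round in the frame of jar_large_round between 0.033 and 0.041 m and angle between each of lid_large_round, lid_small_round, lid_square, lid_oblong's own z axis and vertical below 0.08 rad and angle between each of jar_large_round, jar_small_round, jar_square, jar_oblong's own z axis and vertical below 0.05 rad and linear speed of each of lid_large_round, lid_small_round, lid_square, lid_oblong below 0.02 m/s and angular speed of each of lid_large_round, lid_small_round, lid_square, lid_oblong below 0.1 rad/s and horizontal distance between lid_small_round and jar_small_round below 0.011 m and z of lid_small_round in the frame of jar_small_round between 0.033 and 0.041 m and horizontal distance between lid_square and jar_square below 0.011 m and z of lid_square in the frame of jar_square between 0.033 and 0.041 m and (angle between the x axis of lid_square and the x axis of jar_square, either way round below 0.2 rad or angle between the x axis of lid_square and the y axis of jar_square, either way round below 0.2 rad) and horizontal distance between lid_oblong and jar_oblong below 0.011 m and z of lid_oblong in the frame of jar_oblong between 0.033 and 0.041 m and angle between the x axis of lid_oblong and the x axis of jar_oblong, either way round below 0.2 rad); the robot touches nothing.
It fails at once if the clay bird is shifted by more than 20 mm or tipped by more than 0.3 rad (distance of clay_bird from where it was at the start of the episode above 0.02 m or angle between clay_bird's own z axis and vertical above 0.3 rad).
It fails at once if the clay cat is shifted by more than 20 mm or tipped by more than 0.3 rad (distance of clay_cat from where it was at the start of the episode above 0.02 m or angle between clay_cat's own z axis and vertical above 0.3 rad).
It fails at once if a jar is pushed more than 30 mm from its place (distance of any of jar_large_round, jar_small_round, jar_square, jar_oblong from where it was at the start of the episode above 0.03 m).
It fails at once if a lid is dropped (moves faster than 0.6 m/s with no finger touching it, about a 20 mm fall) ((linear speed of lid_large_round above 0.6 m/s and contact force between lid_large_round and the fingers below 0.05 N) or (linear speed of lid_small_round above 0.6 m/s and contact force between lid_small_round and the fingers below 0.05 N) or (linear speed of lid_square above 0.6 m/s and contact force between lid_square and the fingers below 0.05 N) or (linear speed of lid_oblong above 0.6 m/s and contact force between lid_oblong and the fingers below 0.05 N)).
It also fails if it takes over 115 s, if anything falls off the work surface, if the arm or the gripper's body presses on something with over 40 N, if the wrist force passes 120 N, or if a joint passes its speed limit or range.

## Working session

There is one attempt and no reset: what is moved stays moved. The work goes in short steps, Python scripts to look and compute and a tool call to move; the robot and the scene stay as the last step left them, time stands still between calls to the robot, and variables do not carry over. Pictures are saved under pics/ and viewed, at most 14 in all, crops included, and the job is handed in when it is done.

Besides the shell and the picture viewer there is one more tool, called after "Emit:" by a JSON object that holds its "fn" and its "kwargs". arm_command: Moves the arm, as the interface text tells. Shift numbers are shares of 2.5 cm and turn numbers shares of 0.08 rad, none past 1 either way. Its arguments: {"type":"object","properties":{"increments":{"type":"array","items":{"type":"array","items":{"type":"number","minimum":-1,"maximum":1}}},"newtons":{"type":"number"}},"required":["increments"]}

```bash
mkdir -p pics; ls
cat > h.py <<'E'
import numpy as np, cv2
from cell import manip
from scipy.spatial.transform import Rotation as R
def points(name):
    c=manip.calibration(name); im,d=manip.capture(name)
    v,u=np.mgrid[0:400,0:640]
    P=np.stack([(u-c['cx'])/c['fx']*d,-(v-c['cy'])/c['fy']*d,-d],-1)
    rot=np.array(c['rotation']); 
    rot=rot if rot.shape==(3,3) else R.from_quat(rot).as_matrix()
    W=P@rot.T+np.array(c['position']); W[d==0]=np.nan
    return im,d,W,c
E
python3 - <<'E'
from h import *
for n in ['top','scene']:
    im,d,W,c=points(n); cv2.imwrite(f'pics/{n}0.png',im[...,::-1]); np.savez(f'{n}0.npz',im=im,d=d,W=W); print(c)
print(manip.get_state())
E
```

```text
pics
{'fx': 446.5955604037369, 'fy': 446.5955604037369, 'cx': 325.1833608318881, 'cy': 205.38340057781872, 'position': array([0.37882718, 0.06164508, 1.25626411]), 'rotation': array([-0.05569364,  0.0466121 ,  0.71177204, -0.6986459 ])}
{'fx': 385.41055634586894, 'fy': 385.41055634586894, 'cx': 319.6029877680104, 'cy': 207.91331424184983, 'position': array([1.24403326, 0.04962895, 0.93166131]), 'rotation': array([0.22678648, 0.22853756, 0.66631271, 0.67258148])}
{'t': 0.1, 'joint_positions': array([ 0.9988738 ,  0.47770615,  0.02234663,  1.55629723, -0.01147809,
        1.10929452, -0.0830988 ]), 'qvel': array([-0.00032621, -0.00342713,  0.00137537, -0.00178643, -0.00070752,
       -0.00055044, -0.001783  ]), 'joint_efforts': array([ 4.04533828e-03, -5.84103942e+01,  1.53979037e+00, -2.73317814e+01,
       -5.42492035e-02,  1.30539603e-02,  3.40137876e-05]), 'eef_pos': array([ 0.30172765, -0.6032321 ,  0.22180997]), 'tool_rot': array([ 9.73225368e-01,  2.29851608e-01, -2.46134381e-04, -7.49079498e-04]), 'contact_force': array([-0.36028312, -0.46627722,  0.03540464]), 'ft_torque': array([0.06135221, 0.05660252, 0.00060259]), 'finger_force': 0.0, 'finger_gap': 0.0877935980217381}
```

View pics/top0.png

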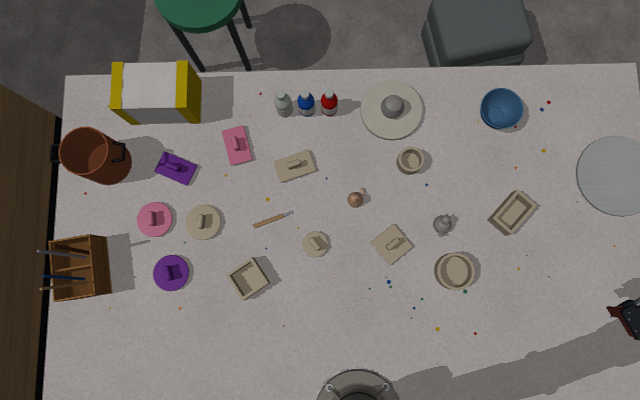

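View pics/scene0.png

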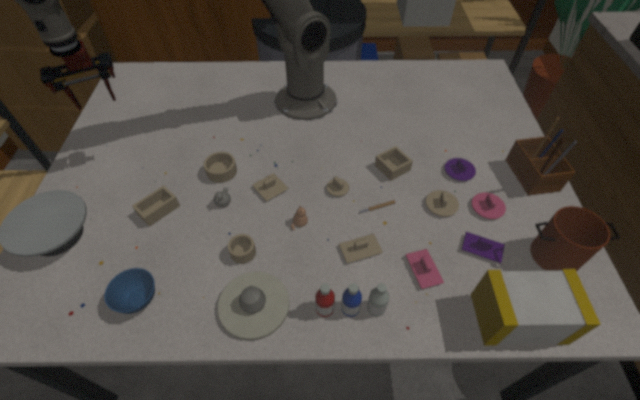

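The top view shows the beige lids: large round (203,222), small round (315,243), square (392,243), oblong (295,166). The jars are square (248,279), large round (455,271), small round (411,160) and oblong (513,212).

These could be mistaken for the lids I want:
- Pink round (155,219) and purple round (171,273).
- Pink oblong (237,145) and purple oblong (176,168).
- Pale pan lid (392,107).

The cat is at (356,199) and the bird at (443,224). I choose the beige lids and will measure them next.

```bash
cat > m.py <<'E'
from h import *
items=dict(lid_L=(203,222),lid_S=(315,243),lid_Q=(392,243),lid_O=(295,166),jar_L=(455,271),jar_S=(411,160),jar_Q=(248,279),jar_O=(513,212),cat=(356,199),bird=(443,224))
if __name__=='__main__':
    z=np.load('top0.npz'); im,W=z['im'],z['W']
    tab=(np.abs(W[...,2])<.004); print('table z',np.nanmedian(W[150:300,200:500,2]))
    for n,(u,v) in items.items():
        r=30; sl=(slice(v-r,v+r),slice(u-r,u+r)); Z=W[...,2]
        def comp(m):
            k,l,s,c=cv2.connectedComponentsWithStats(m.astype(np.uint8)); 
            b=min([i for i in range(1,k) if s[i,4]>5],key=lambda i:np.hypot(c[i][0]-r,c[i][1]-r)); return l==b
        lo=.037 if n[:3]=='jar' else .008
        m=comp((Z[sl]>lo)&(Z[sl]<.08)); P=W[sl][m]
        (cx,cy),(w,h),a=cv2.minAreaRect((P[:,:2]*1000).astype(np.float32))
        print(n,'c',round(cx),round(cy),'size',round(w),round(h),'ang',round(a),'zpct',np.round(np.percentile(P[:,2],[5,50,95])*1000),'rgb',np.median(im[sl][m],0))
        if n[:3]=='lid':
            m=(Z[sl]>.034)&(Z[sl]<.08); P=W[sl][m]
            if len(P)>5:
                (cx,cy),(w,h),a=cv2.minAreaRect((P[:,:2]*1000).astype(np.float32)); print('   handle',round(cx),round(cy),round(w),round(h),round(a),'z',np.round(np.percentile(P[:,2],[5,50,95])*1000),len(P))
E
python3 m.py
python3 -c "
import cv2
a=cv2.imread('pics/top0.png')[130:310,140:540]; cv2.imwrite('pics/crop.png',cv2.resize(a,None,fx=2,fy=2,interpolation=3))"
```

```text
table z 0.0007299739591759558
lid_L c 520 420 size 97 97 ang 89 zpct [12. 16. 45.] rgb [145. 134. 116.]
   handle 520 419 16 39 82 z [37. 45. 49.] 93
lid_S c 454 106 size 67 70 ang 89 zpct [11. 15. 46.] rgb [143. 132. 113.]
   handle 453 106 39 16 38 z [41. 45. 49.] 84
lid_Q c 448 -106 size 84 84 ang 38 zpct [11. 15. 45.] rgb [142. 131. 113.]
   handle 448 -106 16 40 38 z [40. 45. 48.] 88
lid_O c 677 161 size 67 107 ang 18 zpct [11. 16. 45.] rgb [141. 130. 111.]
   handle 676 161 16 39 18 z [36. 45. 50.] 85
jar_L c 372 -270 size 99 95 ang 89 zpct [39. 44. 49.] rgb [138. 127. 109.]
jar_S c 681 -165 size 70 71 ang 56 zpct [39. 44. 48.] rgb [137. 126. 108.]
jar_Q c 362 290 size 85 84 ang 33 zpct [40. 45. 49.] rgb [146. 135. 117.]
jar_O c 529 -439 size 68 111 ang 45 zpct [39. 44. 49.] rgb [136. 125. 109.]
cat c 580 -14 size 42 58 ang 36 zpct [11. 32. 61.] rgb [111.  90.  73.]
bird c 499 -244 size 50 54 ang 35 zpct [18. 34. 55.] rgb [101.  99.  96.]
```

View pics/crop.png

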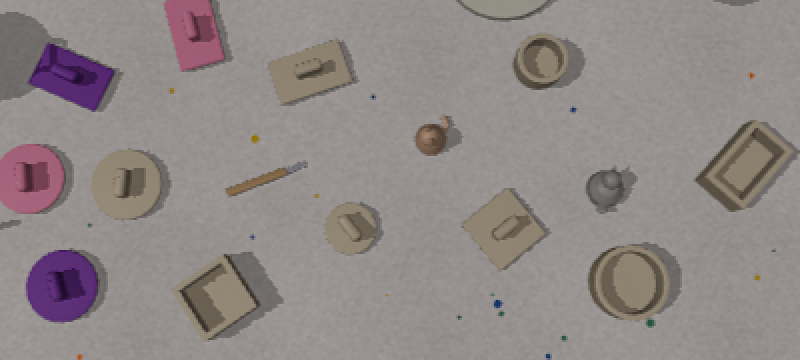

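The crop confirms all four beige lids are right way up: large round (126,184), small round (350,228), square (505,228), oblong (310,70). Their measured sizes and heights match the descriptions, so I start with the square lid.

```bash
cat > go.py <<'E'
import sys
from h import *
def go(x,y,z,yaw):
    s=manip.get_state(); M=R.from_quat(s['tool_rot']).as_matrix(); p=s['eef_pos']
    cur=np.degrees(np.arctan2(M[1,0],M[0,0]))
    print('t %.1f'%s['t'],'tcp',np.round(p*1000,1),'yaw %.1f'%cur,'tilt',np.round(M[:2,2],4),'gap %.1f'%(s['finger_gap']*1000),'F',np.round(s['contact_force'],1),s['finger_force'])
    d=M.T@(np.array([x,y,z])/1000-p)/.025
    dy=-(yaw-cur); 
    Mg=R.from_euler('z',yaw,degrees=True).as_matrix()@np.diag([1,-1,-1.])
    print('shift units now',np.round(d,2),'| in goal axes',np.round(Mg.T@(np.array([x,y,z])/1000-p)/.025,2),'| turn units z %.2f'%(np.radians(dy)/.08), 'full rotvec',np.round((R.from_matrix(M).inv()*R.from_matrix(Mg)).as_rotvec()/.08,2))
if __name__=='__main__': go(*map(float,sys.argv[1:]))
E
python3 go.py 448 -106 120 128
```

```text
t 0.1 tcp [ 301.7 -603.2  221.8] yaw 26.6 tilt [-0.0008  0.0013] gap 87.8 F [-0.4 -0.5  0. ] 0.0
shift units now [ 14.13 -15.16   4.09] | in goal axes [12.07 16.86  4.07] | turn units z -22.13 full rotvec [-2.000e-02 -2.000e-02 -2.213e+01]
```

Emit:
{"fn": "arm_command", "kwargs": {"increments": [[0.88,-0.94,0.1,0,0,0,0],[0.88,-0.94,0.1,0,0,0,0],[0.88,-0.94,0.1,0,0,0,0],[0.88,-0.94,0.1,0,0,0,0],[0.88,-0.94,0.1,0,0,0,0],[0.88,-0.94,0.1,0,0,0,0],[0.88,-0.94,0.1,0,0,0,0],[0.88,-0.94,0.1,0,0,0,0]]}}

```text
t: 0.77
eef_pos: [0.3752, -0.3551, 0.2023]
tool_rot: [0.973, 0.23, -0.0, -0.0]
contact_force: [0.8, 0.0, -0.8]
finger_gap: 0.0442
finger_force: 0.0
```

Emit:
{"fn": "arm_command", "kwargs": {"increments": [[0.88,-0.94,0.1,0,0,0,0],[0.88,-0.94,0.1,0,0,0,0],[0.88,-0.94,0.1,0,0,0,0],[0.88,-0.94,0.1,0,0,0,0],[0.88,-0.94,0.1,0,0,0,0],[0.88,-0.94,0.1,0,0,0,0],[0.88,-0.94,0.1,0,0,0,0],[0.88,-0.94,0.1,0,0,0,0]]}}

```text
t: 1.43
eef_pos: [0.4485, -0.1084, 0.1824]
tool_rot: [0.973, 0.23, -0.0, 0.0]
contact_force: [0.5, -0.5, 0.1]
finger_gap: 0.0439
finger_force: 0.0
```

Emit:
{"fn": "arm_command", "kwargs": {"increments": [[0,0,0,0,0,-0.92,0],[0,0,0,0,0,-0.92,0],[0,0,0,0,0,-0.92,0],[0,0,0,0,0,-0.92,0],[0,0,0,0,0,-0.92,0],[0,0,0,0,0,-0.92,0],[0,0,0,0,0,-0.92,0],[0,0,0,0,0,-0.92,0]]}}

```text
t: 2.1
eef_pos: [0.4483, -0.1099, 0.1824]
tool_rot: [0.864, 0.504, -0.0, -0.0]
contact_force: [0.7, -0.2, -1.1]
finger_gap: 0.0441
finger_force: 0.0
```

Emit:
{"fn": "arm_command", "kwargs": {"increments": [[0,0,0,0,0,-0.92,0],[0,0,0,0,0,-0.92,0],[0,0,0,0,0,-0.92,0],[0,0,0,0,0,-0.92,0],[0,0,0,0,0,-0.92,0],[0,0,0,0,0,-0.92,0],[0,0,0,0,0,-0.92,0],[0,0,0,0,0,-0.92,0]]}}

```text
t: 2.77
eef_pos: [0.4483, -0.11, 0.1824]
tool_rot: [0.68, 0.733, -0.0, -0.0]
contact_force: [0.4, -0.3, -0.2]
finger_gap: 0.044
finger_force: 0.0
```

Emit:
{"fn": "arm_command", "kwargs": {"increments": [[0,0,0,0,0,-0.92,0],[0,0,0,0,0,-0.92,0],[0,0,0,0,0,-0.92,0],[0,0,0,0,0,-0.92,0],[0,0,0,0,0,-0.92,0],[0,0,0,0,0,-0.92,0],[0,0,0,0,0,-0.92,0],[0,0,0,0,0,-0.92,0]]}}

```text
t: 3.43
eef_pos: [0.4483, -0.11, 0.1824]
tool_rot: [0.438, 0.899, -0.0, -0.0]
contact_force: [-0.1, 0.0, -0.8]
finger_gap: 0.0439
finger_force: 0.0
```

```bash
cat > w.py <<'E'
from h import *
import sys
def wrist(name=None):
    im,d,W,c=points('wrist')
    if name: cv2.imwrite(f'pics/{name}.png',im[...,::-1])
    return im,W
def rect(P):
    (cx,cy),(w,h),a=cv2.minAreaRect((P[:,:2]*1000).astype(np.float32)); a=a if w>h else a+90
    return np.round([cx,cy,max(w,h),min(w,h),a],1)
def blobs(W,lo,hi,near,rad):
    Z=W[...,2]; m=(Z>lo)&(Z<hi)&(np.hypot(W[...,0]-near[0]/1000,W[...,1]-near[1]/1000)<rad/1000)
    k,l,s,c=cv2.connectedComponentsWithStats(m.astype(np.uint8))
    for i in range(1,k):
        if s[i,4]>150: P=W[l==i]; print('  blob',rect(P),'z',np.round(np.median(P[:,2])*1000,1),'n',s[i,4])
if __name__=='__main__':
    x,y=map(float,sys.argv[1:3]); im,W=wrist(sys.argv[3])
    print('handle/rim >36');blobs(W,.036,.06,(x,y),80); print('flange');blobs(W,.009,.06,(x,y),80)
E
python3 w.py 448 -106 w1; python3 go.py 448 -106 20 128
```

```text
handle/rim >36
  blob [ 448.2 -106.1   39.9   15.7  128.1] z 45.0 n 745
flange
  blob [ 448.  -105.6   84.1   83.2   37.7] z 14.9 n 6949
t 3.5 tcp [ 448.3 -110.   182.4] yaw 128.2 tilt [-0.0006  0.    ] gap 43.6 F [ 0.4 -0.7 -0.1] 0.0
shift units now [0.13 0.09 6.5 ] | in goal axes [0.13 0.09 6.5 ] | turn units z 0.05 full rotvec [-0.01 -0.01  0.05]
```

View pics/w1.png

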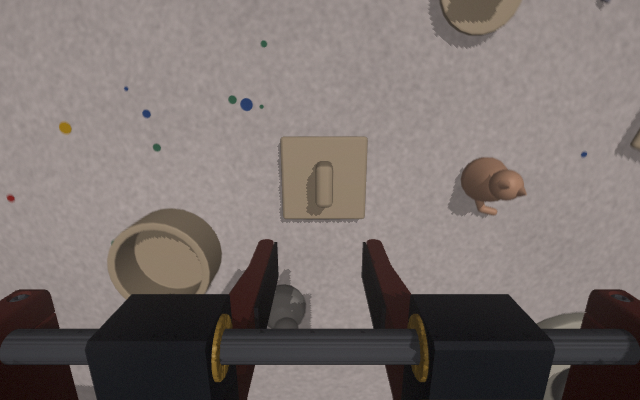

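The wrist view shows the square lid with its handle at (323,185), lined up between the open fingers, and it agrees with the top camera. I'll descend, grip and lift.

Emit:
{"fn": "arm_command", "kwargs": {"increments": [[0.13,0.09,0.9,0,0,0,0],[0,0,0.9,0,0,0,0],[0,0,0.9,0,0,0,0],[0,0,0.9,0,0,0,0],[0,0,0.9,0,0,0,0],[0,0,0.9,0,0,0,0],[0,0,0.7,0,0,0,0],[0,0,0.4,0,0,0,0]], "newtons": 25}}

```text
t: 4.15
eef_pos: [0.4471, -0.1058, 0.0182]
tool_rot: [0.441, 0.898, -0.0, -0.001]
contact_force: [-0.7, 0.5, 0.5]
finger_gap: 0.0438
finger_force: 0.0
```

Emit:
{"fn": "arm_command", "kwargs": {"increments": [[0,0,0,0,0,0,-1],[0,0,0,0,0,0,-1],[0,0,0,0,0,0,-1],[0,0,0,0,0,0,-1],[0,0,0,0,0,0,-1],[0,0,0,0,0,0,-1],[0,0,0,0,0,0,-1],[0,0,0,0,0,0,-1]], "newtons": 25}}

```text
t: 4.82
eef_pos: [0.4494, -0.1061, 0.0212]
tool_rot: [0.44, 0.898, 0.0, 0.001]
contact_force: [-0.6, 0.8, 7.9]
finger_gap: 0.0158
finger_force: 25.0
```

Emit:
{"fn": "arm_command", "kwargs": {"increments": [[0,0,-0.2,0,0,0,-1],[0,0,-0.5,0,0,0,-1],[0,0,-0.6,0,0,0,-1],[0,0,-0.6,0,0,0,-1],[0,0,-0.6,0,0,0,-1],[0,0,-0.6,0,0,0,-1],[0,0,-0.6,0,0,0,-1],[0,0,-0.5,0,0,0,-1]]}}

```text
t: 5.48
eef_pos: [0.448, -0.106, 0.1263]
tool_rot: [0.44, 0.898, -0.0, 0.0]
contact_force: [0.1, -0.1, -1.6]
finger_gap: 0.0158
finger_force: 25.0
```

```bash
python3 go.py 362 290 125 123
```

```text
t 5.5 tcp [ 448.  -106.   126.3] yaw 127.8 tilt [-0.0001 -0.0001] gap 15.8 F [ 0.1 -0.1 -1.6] 24.999673068523407
shift units now [14.63  6.99  0.05] | in goal axes [15.16  5.74  0.05] | turn units z 1.04 full rotvec [-0.    0.    1.04]
```

Emit:
{"fn": "arm_command", "kwargs": {"increments": [[0.5,0.4,0,0,0,0,-1],[0.8,0.72,0,0,0,0,-1],[0.88,0.76,0,0,0,0,-1],[0.88,0.76,0,0,0,0,-1],[0.88,0.76,0,0,0,0,-1],[0.88,0.76,0,0,0,0,-1],[0.88,0.76,0,0,0,0,-1],[0.88,0.76,0,0,0,0,-1]]}}

```text
t: 6.15
eef_pos: [0.4592, 0.112, 0.1253]
tool_rot: [0.44, 0.898, -0.0, -0.0]
contact_force: [-0.1, -0.4, -1.3]
finger_gap: 0.0158
finger_force: 25.0
```

Emit:
{"fn": "arm_command", "kwargs": {"increments": [[1,0.3,0,0,0,0,-1],[1,0.2,0,0,0,0,-1],[1,0.2,0,0,0,0,-1],[1,0.2,0,0,0,0,-1],[1,0.2,0,0,0,0,-1],[1,0.15,0,0,0,0,-1],[1,0.1,0,0,0,0,-1],[0.7,0,0,0,0,0,-1]]}}

```text
t: 6.82
eef_pos: [0.367, 0.2856, 0.1254]
tool_rot: [0.439, 0.898, 0.0, -0.0]
contact_force: [0.0, 0.5, -2.0]
finger_gap: 0.0158
finger_force: 25.0
```

```bash
python3 go.py 362 290 75 123
python3 - <<'E'
from w import *
im,W=wrist('w2'); Z=W[...,2]
blobs(W,.038,.052,(362,290),90)
E
```

```text
t 6.8 tcp [367.  285.6 125.4] yaw 127.9 tilt [-0.0003  0.0005] gap 15.8 F [ 0.   0.5 -2. ] 24.99909907579422
shift units now [ 0.26 -0.05  2.02] | in goal axes [ 0.26 -0.07  2.02] | turn units z 1.07 full rotvec [ 0.   -0.01  1.07]
  blob [345.7 315.1  84.   26.4  33.4] z 44.9 n 2003
```

View pics/w2.png

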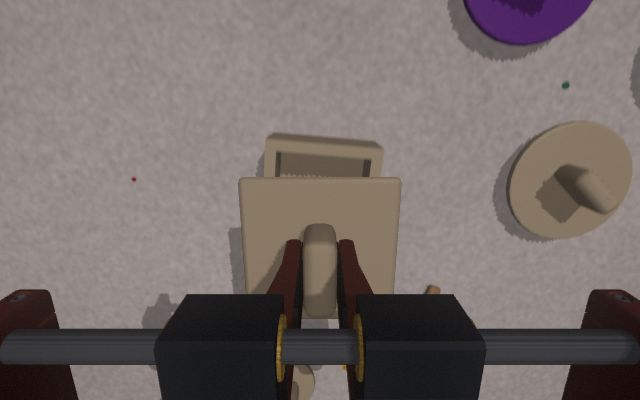

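The lid is held level, with its handle at (320,270), and the jar rim appears behind it at (322,150). The rim measures 84 mm at 33.4°, which agrees with the top view. I'll lower the lid.

Emit:
{"fn": "arm_command", "kwargs": {"increments": [[0.2,-0.04,0.3,0,0,0.5,-1],[0.06,0,0.5,0,0,0.5,-1],[0,0,0.5,0,0,0,-1],[0,0,0.5,0,0,0,-1],[0,0,0.4,0,0,0,-1],[0,0,0.2,0,0,0,-1],[0,0,0,0,0,0,-1],[0,0,0,0,0,0,-1]]}}

```text
t: 7.53
eef_pos: [0.3639, 0.2883, 0.0653]
tool_rot: [0.476, 0.88, -0.0, -0.0]
contact_force: [0.6, 0.1, -2.9]
finger_gap: 0.0156
finger_force: 25.0
```

```bash
python3 go.py 362 290.5 57.5 123.2
```

```text
t 7.5 tcp [363.9 288.3  65.3] yaw 123.2 tilt [-0.0002 -0.0002] gap 15.6 F [ 0.6  0.1 -2.9] 24.999549686908722
shift units now [ 0.12 -0.01  0.31] | in goal axes [ 0.12 -0.01  0.31] | turn units z -0.00 full rotvec [-0.  0. -0.]
```

Emit:
{"fn": "arm_command", "kwargs": {"increments": [[0.12,-0.01,0,0,0,0,-1],[0,0,0.05,0,0,0,-1],[0,0,0.05,0,0,0,-1],[0,0,0.05,0,0,0,-1],[0,0,0.05,0,0,0,-1],[0,0,0.05,0,0,0,-1],[0,0,0.04,0,0,0,-1],[0,0,0,0,0,0,-1]]}}

```text
t: 8.2
eef_pos: [0.3621, 0.2907, 0.0582]
tool_rot: [0.476, 0.88, -0.0, 0.0]
contact_force: [-1.6, -1.2, 3.7]
finger_gap: 0.0161
finger_force: 25.0
```

```bash
python3 go.py 362 290.5 56 123.2
```

```text
t 8.2 tcp [362.1 290.7  58.2] yaw 123.2 tilt [ 0.0003 -0.0005] gap 16.1 F [-1.6 -1.2  3.7] 25.000585913658142
shift units now [-0.01 -0.01  0.09] | in goal axes [-0.01 -0.01  0.09] | turn units z -0.00 full rotvec [-0.    0.01 -0.  ]
```

Emit:
{"fn": "arm_command", "kwargs": {"increments": [[0,0,0.02,0,0,0,-0.55],[0,0,0,0,0,0,-0.4],[0,0,0,0,0,0,-0.2],[0,0,0,0,0,0,0],[0,0,0,0,0,0,0],[0,0,-0.2,0,0,0,0],[0,0,-0.5,0,0,0,0],[0,0,-0.9,0,0,0,0]]}}

```text
t: 8.87
eef_pos: [0.3608, 0.2898, 0.0966]
tool_rot: [0.475, 0.88, -0.002, -0.001]
contact_force: [0.7, 1.0, 0.7]
finger_gap: 0.0439
finger_force: 0.0
```

Emit:
{"fn": "arm_command", "kwargs": {"increments": [[0,0,-0.9,0,0,0,0],[0,0,-0.9,0,0,0,0],[0,0,-0.9,0,0,0,0],[0,0,0,0,0,0,0],[0,0,0,0,0,0,0],[0,0,0,0,0,0,0],[0,0,0,0,0,0,0],[0,0,0,0,0,0,0]]}}

```text
t: 9.53
eef_pos: [0.3614, 0.2902, 0.1638]
tool_rot: [0.476, 0.88, -0.001, -0.001]
contact_force: [-0.3, 0.7, -0.4]
finger_gap: 0.0437
finger_force: 0.0
```

```bash
python3 - <<'E'
from w import *
im,W=wrist('w3')
print('handle');blobs(W,.073,.095,(362,290),80); print('flange');blobs(W,.045,.06,(362,290),80)
E
python3 go.py 520 420 150 172
```

```text
handle
  blob [360.2 291.   38.9  15.8 123.7] z 82.1 n 1034
flange
  blob [360.6 290.8  85.   83.8  32.9] z 51.8 n 8481
t 9.6 tcp [361.4 290.3 163.9] yaw 123.2 tilt [-0.0017 -0.001 ] gap 44.0 F [ 0.2 -0.3 -0.3] 0.0
shift units now [0.87 8.15 0.54] | in goal axes [-5.56  6.02  0.56] | turn units z -10.65 full rotvec [-2.000e-02 -1.000e-02 -1.065e+01]
```

The square lid is seated: flange at z 52 mm, handle top at 82 mm, aligned within 1°. The large round lid is next.

Emit:
{"fn": "arm_command", "kwargs": {"increments": [[0.11,1,0.05,0,0,0,0],[0.11,1,0.05,0,0,0,0],[0.11,1,0.05,0,0,0,0],[0.11,1,0.05,0,0,0,0],[0.11,1,0.05,0,0,0,0],[0.11,1,0.05,0,0,0,0],[0.11,1,0.05,0,0,0,0],[0.11,1,0.05,0,0,0,0]]}}

```text
t: 10.25
eef_pos: [0.5179, 0.4191, 0.1535]
tool_rot: [0.476, 0.88, -0.001, -0.0]
contact_force: [0.0, 0.3, 0.5]
finger_gap: 0.044
finger_force: 0.0
```

Emit:
{"fn": "arm_command", "kwargs": {"increments": [[0,0,0,0,0,-1,0],[0,0,0,0,0,-1,0],[0,0,0,0,0,-1,0],[0,0,0,0,0,-1,0],[0,0,0,0,0,-1,0],[0,0,0,0,0,-1,0],[0,0,0,0,0,-1,0],[0,0,0,0,0,-1,0]]}}

```text
t: 10.92
eef_pos: [0.517, 0.4184, 0.1538]
tool_rot: [0.173, 0.985, -0.001, -0.001]
contact_force: [0.5, -0.9, 0.7]
finger_gap: 0.0442
finger_force: 0.0
```

Emit:
{"fn": "arm_command", "kwargs": {"increments": [[0,0,0,0,0,-1,0],[0,0,0,0,0,-1,0],[0,0,0,0,0,-0.65,0],[0,0,0,0,0,0,0],[0,0,0,0,0,0,0],[0,0,0,0,0,0,0],[0,0,0,0,0,0,0],[0,0,0,0,0,0,0]]}}

```text
t: 11.58
eef_pos: [0.5173, 0.4187, 0.1548]
tool_rot: [0.07, 0.998, -0.0, 0.0]
contact_force: [1.1, 0.4, 0.2]
finger_gap: 0.0439
finger_force: 0.0
```

```bash
python3 w.py 520 420 w4; python3 go.py 520 420 22 172
```

```text
handle/rim >36
  blob [520.3 420.5  40.5  15.9 172.5] z 45.1 n 846
flange
  blob [519.9 420.8  98.7  98.5 144.3] z 15.0 n 8870
t 11.6 tcp [517.3 418.7 154.9] yaw 172.0 tilt [ 0.0001 -0.0001] gap 43.6 F [0.1 0.  0.6] 0.0
shift units now [-0.1   0.07  5.32] | in goal axes [-0.1   0.07  5.32] | turn units z -0.00 full rotvec [-0.  0. -0.]
```

Emit:
{"fn": "arm_command", "kwargs": {"increments": [[-0.11,0.09,0.6,0,0,0,0],[0,0,0.9,0,0,0,0],[0,0,0.9,0,0,0,0],[0,0,0.9,0,0,0,0],[0,0,0.8,0,0,0,0],[0,0,0.6,0,0,0,0],[0,0,0.4,0,0,0,0],[0,0,0.22,0,0,0,0]]}}

```text
t: 12.3
eef_pos: [0.5198, 0.42, 0.02]
tool_rot: [0.07, 0.998, -0.001, -0.001]
contact_force: [-0.3, 0.1, -1.1]
finger_gap: 0.0437
finger_force: 0.0
```

Emit:
{"fn": "arm_command", "kwargs": {"increments": [[0,0,0,0,0,0,-1],[0,0,0,0,0,0,-1],[0,0,0,0,0,0,-1],[0,0,0,0,0,0,-1],[0,0,0,0,0,0,-1],[0,0,0,0,0,0,-1],[0,0,0,0,0,0,-1],[0,0,0,0,0,0,-1]], "newtons": 30}}

```text
t: 12.97
eef_pos: [0.5209, 0.421, 0.023]
tool_rot: [0.07, 0.998, 0.001, 0.001]
contact_force: [-0.4, -0.2, 5.7]
finger_gap: 0.0161
finger_force: 29.9
```

Emit:
{"fn": "arm_command", "kwargs": {"increments": [[0,0,-0.2,0,0,0,-1],[0,0,-0.5,0,0,0,-1],[0,0,-0.6,0,0,0,-1],[0,0,-0.6,0,0,0,-1],[0,0,-0.6,0,0,0,-1],[0,0,-0.6,0,0,0,-1],[0,0,-0.6,0,0,0,-1],[0,0,-0.5,0,0,0,-1]]}}

```text
t: 13.63
eef_pos: [0.5206, 0.4209, 0.1293]
tool_rot: [0.07, 0.998, 0.001, 0.001]
contact_force: [0.1, 0.0, -2.8]
finger_gap: 0.0159
finger_force: 29.9
```

```bash
python3 go.py 480 75 125 172;python3 go.py 372 -270 125 172; python3 -c "
from cell import manip;print(manip.get_state()['joint_positions'])"
```

```text
t 13.6 tcp [520.6 420.9 129.3] yaw 172.0 tilt [0.0012 0.001 ] gap 15.9 F [ 0.1  0.  -2.8] 29.892911911010742
shift units now [ -0.31 -13.93   0.16] | in goal axes [ -0.32 -13.93   0.17] | turn units z 0.00 full rotvec [0.01 0.01 0.  ]
t 13.6 tcp [520.6 420.9 129.3] yaw 172.0 tilt [0.0012 0.001 ] gap 15.9 F [ 0.1  0.  -2.8] 29.892911911010742
shift units now [  2.05 -28.19   0.14] | in goal axes [  2.04 -28.19   0.17] | turn units z 0.00 full rotvec [0.01 0.01 0.  ]
[-0.26992511  0.67415702 -0.74581114  1.61315242  0.50868208  1.05597283
  0.26902686]
```

Emit:
{"fn": "arm_command", "kwargs": {"increments": [[-0.02,-0.5,0,0,0,0,-1],[-0.02,-0.8,0,0,0,0,-1],[-0.02,-0.9,0,0,0,0,-1],[-0.02,-0.9,0,0,0,0,-1],[-0.02,-0.9,0,0,0,0,-1],[-0.02,-0.9,0,0,0,0,-1],[-0.02,-0.9,0,0,0,0,-1],[-0.02,-0.9,0,0,0,0,-1]]}}

```text
t: 14.3
eef_pos: [0.5003, 0.2516, 0.1264]
tool_rot: [0.07, 0.998, -0.001, -0.0]
contact_force: [0.3, 0.5, -2.2]
finger_gap: 0.0157
finger_force: 29.9
```

Emit:
{"fn": "arm_command", "kwargs": {"increments": [[-0.02,-0.9,0,0,0,0,-1],[-0.02,-0.9,0,0,0,0,-1],[-0.02,-0.9,0,0,0,0,-1],[-0.02,-0.9,0,0,0,0,-1],[-0.02,-0.9,0,0,0,0,-1],[-0.02,-0.9,0,0,0,0,-1],[-0.02,-0.9,0,0,0,0,-1],[-0.02,-0.9,0,0,0,0,-1]]}}

```text
t: 14.97
eef_pos: [0.4788, 0.0731, 0.1265]
tool_rot: [0.07, 0.998, -0.0, -0.0]
contact_force: [0.2, -0.2, -1.1]
finger_gap: 0.016
finger_force: 29.9
```

Emit:
{"fn": "arm_command", "kwargs": {"increments": [[0,0,0,0,0,0.5,-1],[0,0,0,0,0,0.9,-1],[0,0,0,0,0,0.9,-1],[0,0,0,0,0,0.9,-1],[0,0,0,0,0,0.9,-1],[0,0,0,0,0,0.9,-1],[0,0,0,0,0,0.9,-1],[0,0,0,0,0,0.5,-1]]}}

```text
t: 15.63
eef_pos: [0.479, 0.0743, 0.1266]
tool_rot: [0.322, 0.947, -0.001, -0.0]
contact_force: [-0.5, 1.0, -1.6]
finger_gap: 0.0161
finger_force: 29.9
```

```bash
python3 go.py 372 -270 125 140; python3 -c "
from cell import manip;print(manip.get_state()['joint_positions'])"
```

```text
t 15.6 tcp [479.   74.3 126.6] yaw 142.4 tilt [-0.0009 -0.0008] gap 16.1 F [-0.5  1.  -1.6] 29.89182561635971
shift units now [ -5.   -13.53   0.08] | in goal axes [ -5.57 -13.3    0.06] | turn units z 0.53 full rotvec [-0.01 -0.    0.53]
[ 0.3023415   0.3745283  -0.69733749  2.05415244  0.32675089  0.82305155
  0.32850872]
```

Emit:
{"fn": "arm_command", "kwargs": {"increments": [[-0.2,-0.5,0,0,0,0,-1],[-0.3,-0.8,0,0,0,0,-1],[-0.32,-0.9,0,0,0,0,-1],[-0.32,-0.9,0,0,0,0,-1],[-0.32,-0.9,0,0,0,0,-1],[-0.32,-0.9,0,0,0,0,-1],[-0.32,-0.9,0,0,0,0,-1],[-0.32,-0.9,0,0,0,0,-1]]}}

```text
t: 16.3
eef_pos: [0.4248, -0.0962, 0.1266]
tool_rot: [0.32, 0.947, -0.0, -0.0]
contact_force: [-0.3, -0.7, -2.5]
finger_gap: 0.0159
finger_force: 29.9
```

Emit:
{"fn": "arm_command", "kwargs": {"increments": [[-0.32,-0.9,0,0,0,0,-1],[-0.32,-0.9,0,0,0,0,-1],[-0.32,-0.9,0,0,0,0,-1],[-0.32,-0.9,0,0,0,0,-1],[-0.32,-0.9,0,0,0,0,-1],[-0.32,-0.9,0,0,0,0,-1],[-0.32,-0.9,0,0,0,0,-1],[-0.32,-0.53,0,0,0,0,-1]]}}

```text
t: 16.97
eef_pos: [0.3709, -0.2715, 0.1265]
tool_rot: [0.321, 0.947, -0.001, -0.001]
contact_force: [0.6, 1.1, -2.5]
finger_gap: 0.0156
finger_force: 29.9
```

```bash
python3 go.py 372 -270 75 142.5
python3 - <<'E'
from w import *
im,W=wrist('w5'); Z=W[...,2]
m=(Z>.038)&(Z<.052)&(np.hypot(W[...,0]-.372,W[...,1]+.27)<.09)
P=W[m][:,:2]; print(len(P))
# outer contour circle: points farthest from centre guess, algebraic fit
c=np.array([.372,-.27])
for _ in range(5):
    d=P-c; r=np.hypot(*d.T); th=np.round(np.arctan2(d[:,1],d[:,0])/.06)
    B=np.array([P[th==k][np.argmax(r[th==k])] for k in np.unique(th)]); B=B[np.hypot(*(B-c).T)>.044]
    from scipy.optimize import least_squares
    c=least_squares(lambda q:np.hypot(*(B-q).T)-.0495,c,loss='soft_l1',f_scale=.001).x
print('jar centre',c*1000,len(B))
E
```

```text
t 17.0 tcp [ 370.9 -271.5  126.5] yaw 142.5 tilt [-0.0021 -0.0004] gap 15.6 F [ 0.6  1.1 -2.5] 29.893385767936707
shift units now [-0.    0.08  2.06] | in goal axes [0.   0.07 2.06] | turn units z -0.00 full rotvec [-0.02 -0.02 -0.  ]
1395
jar centre [ 371.77019668 -270.55793577] 38
```

View pics/w5.png

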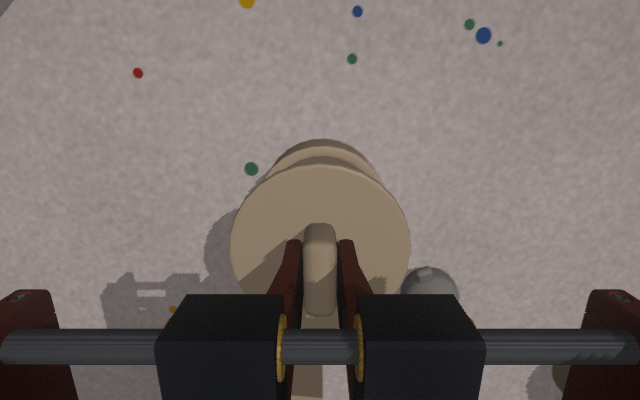

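The wrist view shows the large lid level over its jar: handle (320,270), rim arc at (320,150), bird clear at (430,285). The measured centre agrees with the top view, so I'll lower it.

Emit:
{"fn": "arm_command", "kwargs": {"increments": [[0,0.06,0.3,0,0,0,-1],[0,0,0.5,0,0,0,-1],[0,0,0.5,0,0,0,-1],[0,0,0.5,0,0,0,-1],[0,0,0.3,0,0,0,-1],[0,0,0.2,0,0,0,-1],[0,0,0,0,0,0,-1],[0,0,0,0,0,0,-1]]}}

```text
t: 17.68
eef_pos: [0.3749, -0.2675, 0.0694]
tool_rot: [0.32, 0.948, 0.0, -0.0]
contact_force: [-0.0, -0.5, -1.9]
finger_gap: 0.0158
finger_force: 29.9
```

Emit:
{"fn": "arm_command", "kwargs": {"increments": [[0,0,0.05,0,0,0,-1],[0,0,0.05,0,0,0,-1],[0,0,0.05,0,0,0,-1],[0,0,0.05,0,0,0,-1],[0,0,0.05,0,0,0,-1],[0,0,0.05,0,0,0,-1],[0,0,0.03,0,0,0,-1],[0,0,0,0,0,0,-1]]}}

```text
t: 18.35
eef_pos: [0.3747, -0.2679, 0.061]
tool_rot: [0.32, 0.947, 0.0, -0.0]
contact_force: [0.6, -0.4, -2.4]
finger_gap: 0.0158
finger_force: 29.9
```

```bash
python3 go.py 371.8 -270.4 59.5 142.5
```

```text
t 18.4 tcp [ 374.7 -267.9   61. ] yaw 142.7 tilt [-0.0002  0.0002] gap 15.8 F [ 0.6 -0.4 -2.4] 29.89274024963379
shift units now [ 0.03 -0.15  0.06] | in goal axes [ 0.03 -0.15  0.06] | turn units z 0.04 full rotvec [ 0.   -0.    0.04]
```

Emit:
{"fn": "arm_command", "kwargs": {"increments": [[0.03,-0.15,0,0,0,0,-1],[0,0,0,0,0,0,-1],[0,0,0.03,0,0,0,-1],[0,0,0.03,0,0,0,-1],[0,0,0.03,0,0,0,-1],[0,0,0.03,0,0,0,-1],[0,0,0,0,0,0,-1],[0,0,0,0,0,0,-1]]}}

```text
t: 19.02
eef_pos: [0.3719, -0.2708, 0.0598]
tool_rot: [0.32, 0.947, -0.001, -0.0]
contact_force: [-7.9, 3.7, 23.2]
finger_gap: 0.0157
finger_force: 30.0
```

```bash
python3 go.py 371.8 -270.4 59.5 142.5
```

```text
t 19.0 tcp [ 371.9 -270.8   59.8] yaw 142.7 tilt [-0.0009 -0.0017] gap 15.7 F [-7.9  3.7 23.2] 29.964013695716858
shift units now [0.01 0.01 0.01] | in goal axes [0.01 0.01 0.01] | turn units z 0.04 full rotvec [-0.02  0.    0.04]
```

Seated, with contact force up to 23 N. I'll ease off slightly and release.

Emit:
{"fn": "arm_command", "kwargs": {"increments": [[0,0,-0.05,0,0,0,-1],[0,0,0,0,0,0,-0.5],[0,0,0,0,0,0,-0.3],[0,0,0,0,0,0,0],[0,0,0,0,0,0,0],[0,0,-0.2,0,0,0,0],[0,0,-0.5,0,0,0,0],[0,0,-0.9,0,0,0,0]]}}

```text
t: 19.68
eef_pos: [0.3707, -0.2696, 0.0985]
tool_rot: [0.32, 0.947, 0.001, -0.002]
contact_force: [0.7, -0.0, 0.4]
finger_gap: 0.044
finger_force: 0.0
```

Emit:
{"fn": "arm_command", "kwargs": {"increments": [[0,0,-0.9,0,0,0,0],[0,0,-0.9,0,0,0,0],[0,0,-0.9,0,0,0,0],[0,0,0,0,0,0,0],[0,0,0,0,0,0,0],[0,0,0,0,0,0,0],[0,0,0,0,0,0,0],[0,0,0,0,0,0,0]]}}

```text
t: 20.35
eef_pos: [0.3713, -0.2701, 0.1659]
tool_rot: [0.32, 0.947, 0.0, -0.001]
contact_force: [0.5, 0.8, 0.7]
finger_gap: 0.0439
finger_force: 0.0
```

```bash
python3 - <<'E'
from w import *
im,W=wrist('w6')
print('handle');blobs(W,.073,.095,(372,-270),80); print('flange');blobs(W,.045,.06,(372,-270),80)
E
python3 go.py 454 106 150 38
```

```text
handle
  blob [ 370.8 -270.8   38.5   15.9  143.2] z 82.1 n 1009
flange
  blob [ 371.1 -271.    98.9   98.6    7.6] z 51.9 n 9368
t 20.4 tcp [ 371.4 -270.1  166. ] yaw 142.7 tilt [-0.0014  0.0013] gap 44.0 F [-0.5  0.7  0.4] 0.0
shift units now [ 6.49 13.97  0.66] | in goal axes [11.87 -9.82  0.64] | turn units z 22.84 full rotvec [-2.000e-02 -2.000e-02  2.284e+01]
```

Emit:
{"fn": "arm_command", "kwargs": {"increments": [[0.25,0.98,0,0,0,0,0],[0.25,0.98,0,0,0,0,0],[0.25,0.98,0,0,0,0,0],[0.25,0.98,0,0,0,0,0],[0.25,0.98,0,0,0,0,0],[0.25,0.98,0,0,0,0,0],[0.25,0.98,0,0,0,0,0],[0.25,0.98,0,0,0,0,0]]}}

```text
t: 21.07
eef_pos: [0.451, -0.0831, 0.1664]
tool_rot: [0.32, 0.947, 0.0, -0.001]
contact_force: [0.7, 0.5, 0.9]
finger_gap: 0.0438
finger_force: 0.0
```

Emit:
{"fn": "arm_command", "kwargs": {"increments": [[0.56,0.76,0.08,0,0,0,0],[0.56,0.76,0.08,0,0,0,0],[0.56,0.76,0.08,0,0,0,0],[0.56,0.76,0.08,0,0,0,0],[0.56,0.76,0.08,0,0,0,0],[0.56,0.76,0.08,0,0,0,0],[0.56,0.76,0.08,0,0,0,0],[0.56,0.76,0.08,0,0,0,0]]}}

```text
t: 21.73
eef_pos: [0.4537, 0.1055, 0.1503]
tool_rot: [0.32, 0.947, -0.0, -0.001]
contact_force: [0.2, 0.5, -0.7]
finger_gap: 0.0441
finger_force: 0.0
```

Emit:
{"fn": "arm_command", "kwargs": {"increments": [[0,0,0,0,0,1,0],[0,0,0,0,0,1,0],[0,0,0,0,0,1,0],[0,0,0,0,0,1,0],[0,0,0,0,0,1,0],[0,0,0,0,0,1,0],[0,0,0,0,0,1,0],[0,0,0,0,0,1,0]]}}

```text
t: 22.4
eef_pos: [0.4537, 0.1044, 0.1503]
tool_rot: [0.603, 0.798, -0.0, -0.001]
contact_force: [0.6, -0.7, -0.6]
finger_gap: 0.0438
finger_force: 0.0
```

Emit:
{"fn": "arm_command", "kwargs": {"increments": [[0,0,0,0,0,1,0],[0,0,0,0,0,1,0],[0,0,0,0,0,1,0],[0,0,0,0,0,1,0],[0,0,0,0,0,1,0],[0,0,0,0,0,1,0],[0,0,0,0,0,1,0],[0,0,0,0,0,1,0]]}}

```text
t: 23.07
eef_pos: [0.4537, 0.1044, 0.1503]
tool_rot: [0.824, 0.567, -0.001, -0.0]
contact_force: [-0.2, 0.2, 1.5]
finger_gap: 0.0435
finger_force: 0.0
```

Emit:
{"fn": "arm_command", "kwargs": {"increments": [[0,0,0,0,0,1,0],[0,0,0,0,0,1,0],[0,0,0,0,0,1,0],[0,0,0,0,0,1,0],[0,0,0,0,0,1,0],[0,0,0,0,0,1,0],[0,0,0,0,0,0.84,0],[0,0,0,0,0,0,0]]}}

```text
t: 23.73
eef_pos: [0.4538, 0.1044, 0.1504]
tool_rot: [0.946, 0.324, -0.001, -0.0]
contact_force: [-0.6, 0.3, -0.8]
finger_gap: 0.0439
finger_force: 0.0
```

```bash
python3 w.py 454 106 w7; python3 go.py 454 106 22 38
```

```text
handle/rim >36
  blob [453.5 107.8  38.6  15.9  38. ] z 45.1 n 907
flange
  blob [453.2 107.3  70.8  70.4  53.5] z 15.2 n 4786
t 23.8 tcp [453.8 104.5 150.4] yaw 38.1 tilt [-0.001  -0.0003] gap 43.7 F [ 1.  -0.4  0.1] 0.0
shift units now [ 0.05 -0.04  5.14] | in goal axes [ 0.04 -0.04  5.14] | turn units z 0.02 full rotvec [-0.01  0.01  0.02]
```

Emit:
{"fn": "arm_command", "kwargs": {"increments": [[0.06,-0.1,0.5,0,0,0,0],[0,0,0.9,0,0,0,0],[0,0,0.9,0,0,0,0],[0,0,0.9,0,0,0,0],[0,0,0.8,0,0,0,0],[0,0,0.6,0,0,0,0],[0,0,0.4,0,0,0,0],[0,0,0.12,0,0,0,0]]}}

```text
t: 24.45
eef_pos: [0.4527, 0.1071, 0.0213]
tool_rot: [0.945, 0.326, -0.001, -0.0]
contact_force: [0.4, -0.7, 0.5]
finger_gap: 0.0441
finger_force: 0.0
```

Emit:
{"fn": "arm_command", "kwargs": {"increments": [[0,0,0,0,0,0,-1],[0,0,0,0,0,0,-1],[0,0,0,0,0,0,-1],[0,0,0,0,0,0,-1],[0,0,0,0,0,0,-1],[0,0,0,0,0,0,-1],[0,0,0,0,0,0,-1],[0,0,0,0,0,0,-1]], "newtons": 25}}

```text
t: 25.12
eef_pos: [0.4544, 0.1074, 0.0236]
tool_rot: [0.946, 0.325, 0.001, 0.0]
contact_force: [-0.5, -0.9, 6.9]
finger_gap: 0.0159
finger_force: 25.0
```

Emit:
{"fn": "arm_command", "kwargs": {"increments": [[0,0,-0.2,0,0,0,-1],[0,0,-0.5,0,0,0,-1],[0,0,-0.6,0,0,0,-1],[0,0,-0.6,0,0,0,-1],[0,0,-0.6,0,0,0,-1],[0,0,-0.6,0,0,0,-1],[0,0,-0.6,0,0,0,-1],[0,0,-0.6,0,0,0,-1]]}}

```text
t: 25.78
eef_pos: [0.4533, 0.1072, 0.1313]
tool_rot: [0.946, 0.326, -0.0, -0.0]
contact_force: [0.2, 0.2, -1.2]
finger_gap: 0.0159
finger_force: 25.0
```

```bash
python3 go.py 681 -165 140 38
```

```text
t 25.8 tcp [453.3 107.2 131.3] yaw 38.0 tilt [-0.0005 -0.0001] gap 15.9 F [ 0.2  0.2 -1.2] 24.98704433441162
shift units now [ 0.47 14.19 -0.35] | in goal axes [ 0.47 14.19 -0.35] | turn units z -0.00 full rotvec [-0.    0.01 -0.  ]
```

Emit:
{"fn": "arm_command", "kwargs": {"increments": [[0.03,0.5,-0.05,0,0,0,-1],[0.03,0.8,-0.05,0,0,0,-1],[0.03,0.92,-0.05,0,0,0,-1],[0.03,0.92,-0.05,0,0,0,-1],[0.03,0.92,-0.05,0,0,0,-1],[0.03,0.92,-0.05,0,0,0,-1],[0.03,0.92,-0.05,0,0,0,-1],[0.03,0.92,0,0,0,0,-1]]}}

```text
t: 26.45
eef_pos: [0.5637, -0.0243, 0.1395]
tool_rot: [0.946, 0.326, -0.0, -0.0]
contact_force: [0.7, 0.4, -1.0]
finger_gap: 0.0158
finger_force: 25.0
```

Emit:
{"fn": "arm_command", "kwargs": {"increments": [[0.03,0.92,0,0,0,0,-1],[0.03,0.92,0,0,0,0,-1],[0.03,0.92,0,0,0,0,-1],[0.03,0.92,0,0,0,0,-1],[0.03,0.92,0,0,0,0,-1],[0.03,0.92,0,0,0,0,-1],[0.03,0.92,0,0,0,0,-1],[0.03,0.92,0,0,0,0,-1]]}}

```text
t: 27.12
eef_pos: [0.6815, -0.1655, 0.139]
tool_rot: [0.946, 0.326, -0.0, -0.0]
contact_force: [1.3, -0.0, -0.7]
finger_gap: 0.016
finger_force: 25.0
```

```bash
python3 go.py 681 -165 75 38
python3 - <<'E'
from w import *
from scipy.optimize import least_squares
im,W=wrist('w8'); Z=W[...,2]
m=(Z>.038)&(Z<.052)&(np.hypot(W[...,0]-.681,W[...,1]+.165)<.06)
P=W[m][:,:2]; print(len(P)); c=np.array([.681,-.165])
for _ in range(5):
    d=P-c; r=np.hypot(*d.T); th=np.round(np.arctan2(d[:,1],d[:,0])/.06)
    B=np.array([P[th==k][np.argmax(r[th==k])] for k in np.unique(th)]); B=B[np.hypot(*(B-c).T)>.031]
    c=least_squares(lambda q:np.hypot(*(B-q).T)-.0355,c,loss='soft_l1',f_scale=.001).x
print('jar centre',c*1000,len(B))
E
```

```text
t 27.1 tcp [ 681.5 -165.5  139. ] yaw 38.0 tilt [-0.001   0.0005] gap 16.0 F [ 1.3 -0.  -0.7] 24.987183809280396
shift units now [-0.   -0.02  2.56] | in goal axes [-0.   -0.03  2.56] | turn units z -0.00 full rotvec [-0.01  0.01 -0.  ]
1358
jar centre [ 682.65818356 -164.94036712] 55
```

View pics/w8.png

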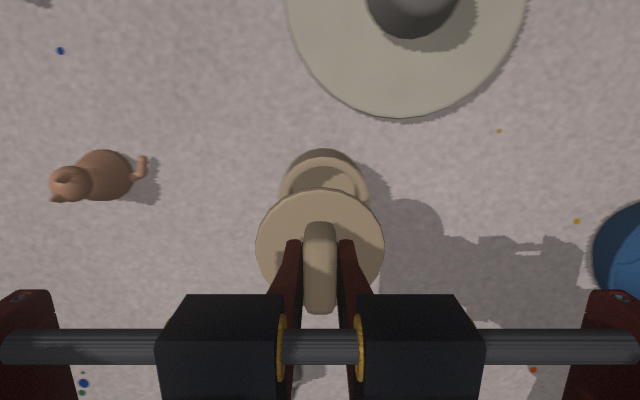

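The wrist view shows the small lid level with its handle at (320,265), its jar's rim at (325,180), and the cat clear at (100,175). The jar centre is confirmed, so I'll lower the lid.

Emit:
{"fn": "arm_command", "kwargs": {"increments": [[0,0,0.3,0,0,0,-1],[0,0,0.5,0,0,0,-1],[0,0,0.5,0,0,0,-1],[0,0,0.5,0,0,0,-1],[0,0,0.5,0,0,0,-1],[0,0,0.3,0,0,0,-1],[0,0,0.15,0,0,0,-1],[0,0,0,0,0,0,-1]]}}

```text
t: 27.83
eef_pos: [0.6806, -0.1643, 0.069]
tool_rot: [0.945, 0.326, -0.001, -0.001]
contact_force: [-0.6, -0.6, -1.1]
finger_gap: 0.0158
finger_force: 25.0
```

```bash
python3 go.py 682 -165 60 38
```

```text
t 27.8 tcp [ 680.6 -164.3   69. ] yaw 38.0 tilt [-0.002   0.0004] gap 15.8 F [-0.6 -0.6 -1.1] 24.98686283826828
shift units now [0.03 0.06 0.36] | in goal axes [0.03 0.05 0.36] | turn units z 0.00 full rotvec [-0.02  0.02  0.  ]
```

Emit:
{"fn": "arm_command", "kwargs": {"increments": [[0.03,0.05,0.08,0,0,0,-1],[0,0,0.08,0,0,0,-1],[0,0,0.06,0,0,0,-1],[0,0,0.05,0,0,0,-1],[0,0,0.05,0,0,0,-1],[0,0,0.03,0,0,0,-1],[0,0,0,0,0,0,-1],[0,0,0,0,0,0,-1]]}}

```text
t: 28.5
eef_pos: [0.6828, -0.1652, 0.0617]
tool_rot: [0.946, 0.325, 0.0, 0.0]
contact_force: [-0.0, -0.2, -0.9]
finger_gap: 0.0155
finger_force: 25.0
```

```bash
python3 go.py 682 -165 60 38
```

```text
t 28.5 tcp [ 682.8 -165.2   61.7] yaw 38.0 tilt [ 0. -0.] gap 15.5 F [-0.  -0.2 -0.9] 24.9868243932724
shift units now [-0.02 -0.03  0.07] | in goal axes [-0.02 -0.03  0.07] | turn units z -0.00 full rotvec [ 0. -0. -0.]
```

Emit:
{"fn": "arm_command", "kwargs": {"increments": [[-0.02,-0.02,0.03,0,0,0,-1],[0,0,0.03,0,0,0,-1],[0,0,0.02,0,0,0,-1],[0,0,0,0,0,0,-1],[0,0,0,0,0,0,-1],[0,0,0,0,0,0,-1],[0,0,0,0,0,0,-1],[0,0,0,0,0,0,-1]]}}

```text
t: 29.17
eef_pos: [0.6822, -0.1652, 0.0607]
tool_rot: [0.946, 0.325, 0.0, 0.0]
contact_force: [-2.8, 0.1, 5.1]
finger_gap: 0.0157
finger_force: 25.0
```

```bash
python3 go.py 682 -165 60 38
```

```text
t 29.2 tcp [ 682.2 -165.2   60.7] yaw 38.0 tilt [ 0.0003 -0.0002] gap 15.7 F [-2.8  0.1  5.1] 24.994167387485504
shift units now [-0.   -0.01  0.03] | in goal axes [-0.   -0.01  0.03] | turn units z -0.00 full rotvec [ 0. -0. -0.]
```

Contact made, so I release.

Emit:
{"fn": "arm_command", "kwargs": {"increments": [[0,0,0,0,0,0,-0.55],[0,0,0,0,0,0,-0.4],[0,0,0,0,0,0,-0.2],[0,0,0,0,0,0,0],[0,0,0,0,0,0,0],[0,0,-0.2,0,0,0,0],[0,0,-0.5,0,0,0,0],[0,0,-0.9,0,0,0,0]]}}

```text
t: 29.83
eef_pos: [0.6804, -0.1649, 0.0984]
tool_rot: [0.946, 0.326, -0.002, -0.001]
contact_force: [0.7, 0.5, 0.1]
finger_gap: 0.0439
finger_force: 0.0
```

Emit:
{"fn": "arm_command", "kwargs": {"increments": [[0,0,-0.9,0,0,0,0],[0,0,-0.9,0,0,0,0],[0,0,-0.9,0,0,0,0],[0,0,0,0,0,0,0],[0,0,0,0,0,0,0],[0,0,0,0,0,0,0],[0,0,0,0,0,0,0],[0,0,0,0,0,0,0]]}}

```text
t: 30.5
eef_pos: [0.6812, -0.1651, 0.1658]
tool_rot: [0.946, 0.325, -0.001, -0.001]
contact_force: [0.3, -0.1, 0.3]
finger_gap: 0.0441
finger_force: 0.0
```

```bash
python3 - <<'E'
from w import *
im,W=wrist('w9')
print('handle');blobs(W,.073,.095,(682,-165),60); print('flange');blobs(W,.045,.06,(682,-165),60)
E
python3 go.py 677 161 150 108
```

```text
handle
  blob [ 681.  -164.7   39.    16.    38.2] z 82.2 n 1021
flange
  blob [ 680.9 -164.9   71.2   71.    25.5] z 51.9 n 4374
t 30.6 tcp [ 681.4 -165.   165.9] yaw 38.0 tilt [-0.0021  0.0004] gap 43.8 F [-0.1 -0.5  0.7] 0.0
shift units now [  7.89 -10.38   0.64] | in goal axes [12.46  3.86  0.64] | turn units z -15.27 full rotvec [ -0.03   0.   -15.27]
```

The small lid is seated and centred within about 1 mm. The oblong lid is next.

Emit:
{"fn": "arm_command", "kwargs": {"increments": [[0.5,-0.65,0.04,0,0,0,0],[0.5,-0.65,0.04,0,0,0,0],[0.5,-0.65,0.04,0,0,0,0],[0.5,-0.65,0.04,0,0,0,0],[0.5,-0.65,0.04,0,0,0,0],[0.5,-0.65,0.04,0,0,0,0],[0.5,-0.65,0.04,0,0,0,0],[0.5,-0.65,0.04,0,0,0,0]]}}

```text
t: 31.22
eef_pos: [0.6804, -0.0002, 0.1584]
tool_rot: [0.946, 0.325, -0.001, -0.0]
contact_force: [-0.8, -0.3, 0.2]
finger_gap: 0.0434
finger_force: 0.0
```

Emit:
{"fn": "arm_command", "kwargs": {"increments": [[0.49,-0.65,0.04,0,0,0,0],[0.49,-0.65,0.04,0,0,0,0],[0.49,-0.65,0.04,0,0,0,0],[0.49,-0.65,0.04,0,0,0,0],[0.49,-0.65,0.04,0,0,0,0],[0.49,-0.65,0.04,0,0,0,0],[0.49,-0.65,0.04,0,0,0,0],[0.49,-0.65,0.04,0,0,0,0]]}}

```text
t: 31.88
eef_pos: [0.6777, 0.1625, 0.1503]
tool_rot: [0.946, 0.325, -0.001, -0.0]
contact_force: [0.2, -0.5, 0.1]
finger_gap: 0.0437
finger_force: 0.0
```

Emit:
{"fn": "arm_command", "kwargs": {"increments": [[0,0,0,0,0,-1,0],[0,0,0,0,0,-1,0],[0,0,0,0,0,-1,0],[0,0,0,0,0,-1,0],[0,0,0,0,0,-1,0],[0,0,0,0,0,-1,0],[0,0,0,0,0,-1,0],[0,0,0,0,0,-1,0]]}}

```text
t: 32.55
eef_pos: [0.6778, 0.1615, 0.1503]
tool_rot: [0.794, 0.608, -0.001, -0.0]
contact_force: [-0.3, 0.2, 0.7]
finger_gap: 0.0442
finger_force: 0.0
```

Emit:
{"fn": "arm_command", "kwargs": {"increments": [[0,0,0,0,0,-1,0],[0,0,0,0,0,-1,0],[0,0,0,0,0,-1,0],[0,0,0,0,0,-1,0],[0,0,0,0,0,-1,0],[0,0,0,0,0,-1,0],[0,0,0,0,0,-1,0],[0,0,0,0,0,-0.27,0]]}}

```text
t: 33.22
eef_pos: [0.6778, 0.1614, 0.1503]
tool_rot: [0.587, 0.81, -0.0, -0.001]
contact_force: [0.3, -0.2, -1.1]
finger_gap: 0.0443
finger_force: 0.0
```

```bash
python3 w.py 677 161 w10; python3 go.py 677 161 22 108
```

```text
handle/rim >36
  blob [676.3 163.   38.6  15.9 108.6] z 45.0 n 899
flange
  blob [676.5 162.4 106.4  66.2 108.2] z 15.0 n 8363
t 33.3 tcp [677.8 161.4 150.3] yaw 108.1 tilt [-0.0013 -0.    ] gap 44.1 F [ 0.6 -0.4  0.4] 0.0
shift units now [-0.01 -0.03  5.13] | in goal axes [-0.01 -0.04  5.13] | turn units z 0.01 full rotvec [-0.02 -0.    0.01]
```

View pics/w10.png

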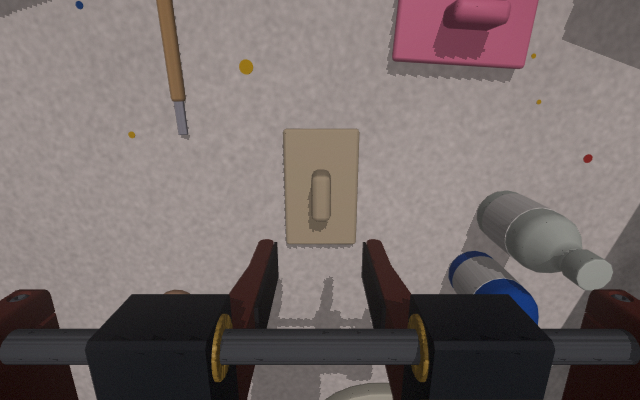

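The wrist view shows the oblong beige lid with its handle at (321,195); the pink look-alike is away at (465,30). Bottles stand on the right around (530,240), so I'll check their clearance before going down.

Run:
```python
import numpy as np
for n in ['top0','scene0']:
    W=np.load(n+'.npz')['W']; x,y,z=np.moveaxis(W,-1,0)
    for y0,y1 in [(.08,.13),(.13,.18),(.18,.26)]:
        m=(x>.72)&(x<.92)&(y>y0)&(y<y1)&(z>.03); print(n,y0,m.sum(),'xmin',np.round(np.percentile(x[m],3),3),'zmax',np.round(np.percentile(z[m],99),3))
```

```text
top0 0.08 238 xmin 0.824 zmax 0.123
top0 0.13 216 xmin 0.826 zmax 0.123
top0 0.18 219 xmin 0.824 zmax 0.124
scene0 0.08 356 xmin 0.841 zmax 0.124
scene0 0.13 302 xmin 0.839 zmax 0.123
scene0 0.18 324 xmin 0.841 zmax 0.124
```

Emit:
{"fn": "arm_command", "kwargs": {"increments": [[0.07,-0.03,0.5,0,0,0,0],[0,0,0.9,0,0,0,0],[0,0,0.9,0,0,0,0],[0,0,0.9,0,0,0,0],[0,0,0.8,0,0,0,0],[0,0,0.6,0,0,0,0],[0,0,0.4,0,0,0,0],[0,0,0.12,0,0,0,0]]}}

```text
t: 33.93
eef_pos: [0.6756, 0.1628, 0.0208]
tool_rot: [0.588, 0.809, -0.001, -0.001]
contact_force: [0.0, 0.1, 0.4]
finger_gap: 0.0436
finger_force: 0.0
```

Emit:
{"fn": "arm_command", "kwargs": {"increments": [[0,0,0,0,0,0,-1],[0,0,0,0,0,0,-1],[0,0,0,0,0,0,-1],[0,0,0,0,0,0,-1],[0,0,0,0,0,0,-1],[0,0,0,0,0,0,-1],[0,0,0,0,0,0,-1],[0,0,0,0,0,0,-1]], "newtons": 25}}

```text
t: 34.6
eef_pos: [0.6776, 0.1633, 0.0242]
tool_rot: [0.588, 0.809, 0.001, 0.001]
contact_force: [0.6, -0.3, 5.2]
finger_gap: 0.0158
finger_force: 25.0
```

Emit:
{"fn": "arm_command", "kwargs": {"increments": [[0,0,-0.2,0,0,0,-1],[0,0,-0.5,0,0,0,-1],[0,0,-0.6,0,0,0,-1],[0,0,-0.6,0,0,0,-1],[0,0,-0.6,0,0,0,-1],[0,0,-0.6,0,0,0,-1],[0,0,-0.6,0,0,0,-1],[0,0,-0.6,0,0,0,-1]]}}

```text
t: 35.27
eef_pos: [0.677, 0.1631, 0.1327]
tool_rot: [0.588, 0.809, 0.0, 0.0]
contact_force: [-0.3, 0.8, -2.4]
finger_gap: 0.0157
finger_force: 25.0
```

```bash
python3 go.py 529 -439 145 135; python3 go.py 529 -439 145 -45;python3 -c "
from cell import manip;print(manip.get_state()['joint_positions'])"
```

```text
t 35.3 tcp [677.  163.1 132.7] yaw 108.0 tilt [0.0008 0.0001] gap 15.7 F [-0.3  0.8 -2.4] 24.98818874359131
shift units now [-21.08 -13.06  -0.5 ] | in goal axes [-12.84 -21.21  -0.49] | turn units z -5.90 full rotvec [ 0.01  0.   -5.9 ]
t 35.3 tcp [677.  163.1 132.7] yaw 108.0 tilt [0.0008 0.0001] gap 15.7 F [-0.3  0.8 -2.4] 24.98818874359131
shift units now [-21.08 -13.06  -0.5 ] | in goal axes [12.84 21.21 -0.49] | turn units z 33.37 full rotvec [ 1.000e-02 -1.000e-02  3.337e+01]
[ 0.07591562  0.67214943 -0.60952603  1.54462081  0.42165042  1.05816756
 -0.32661073]
```

Emit:
{"fn": "arm_command", "kwargs": {"increments": [[-0.5,-0.3,-0.05,0,0,0,-1],[-0.8,-0.5,-0.05,0,0,0,-1],[-0.9,-0.56,-0.05,0,0,0,-1],[-0.9,-0.56,-0.05,0,0,0,-1],[-0.9,-0.56,-0.05,0,0,0,-1],[-0.9,-0.56,-0.05,0,0,0,-1],[-0.9,-0.56,-0.05,0,0,0,-1],[-0.9,-0.56,-0.05,0,0,0,-1]]}}

```text
t: 35.93
eef_pos: [0.6283, -0.031, 0.1404]
tool_rot: [0.588, 0.809, -0.001, -0.0]
contact_force: [0.5, -0.3, -1.9]
finger_gap: 0.0162
finger_force: 25.0
```

Emit:
{"fn": "arm_command", "kwargs": {"increments": [[-0.9,-0.56,0,0,0,0,-1],[-0.9,-0.56,0,0,0,0,-1],[-0.9,-0.56,0,0,0,0,-1],[-0.9,-0.56,0,0,0,0,-1],[-0.9,-0.56,0,0,0,0,-1],[-0.9,-0.56,0,0,0,0,-1],[-0.9,-0.56,0,0,0,0,-1],[-0.9,-0.56,0,0,0,0,-1]]}}

```text
t: 36.6
eef_pos: [0.5769, -0.2365, 0.1404]
tool_rot: [0.588, 0.809, -0.001, -0.0]
contact_force: [-0.1, -1.1, -1.4]
finger_gap: 0.0158
finger_force: 25.0
```

Emit:
{"fn": "arm_command", "kwargs": {"increments": [[-0.9,-0.56,0,0,0,0,-1],[-0.9,-0.56,0,0,0,0,-1],[-0.9,-0.56,0,0,0,0,-1],[-0.9,-0.56,0,0,0,0,-1],[-0.9,-0.56,0,0,0,0,-1],[-0.9,-0.56,0,0,0,0,-1],[-0.9,-0.56,0,0,0,0,-1],[-0.9,-0.56,0,0,0,0,-1]]}}

```text
t: 37.27
eef_pos: [0.5256, -0.4419, 0.1403]
tool_rot: [0.588, 0.809, -0.0, -0.001]
contact_force: [-0.1, 0.0, -1.8]
finger_gap: 0.0158
finger_force: 25.0
```

Emit:
{"fn": "arm_command", "kwargs": {"increments": [[0,0,0,0,0,-0.5,-1],[0,0,0,0,0,-0.9,-1],[0,0,0,0,0,-1,-1],[0,0,0,0,0,-1,-1],[0,0,0,0,0,-1,-1],[0,0,0,0,0,-0.9,-1],[0,0,0,0,0,-0.6,-1],[0,0,0,0,0,0,-1]]}}

```text
t: 37.93
eef_pos: [0.5261, -0.4406, 0.1401]
tool_rot: [0.382, 0.924, -0.0, -0.001]
contact_force: [-0.6, 0.6, -0.5]
finger_gap: 0.0157
finger_force: 25.0
```

```bash
python3 go.py 529 -439 75 135
python3 - <<'E'
from w import *
im,W=wrist('w11'); Z=W[...,2]
blobs(W,.038,.052,(529,-439),90)
E
```

```text
t 37.9 tcp [ 526.1 -440.6  140.1] yaw 135.1 tilt [-0.0014  0.0004] gap 15.7 F [-0.6  0.6 -0.5] 24.98780071735382
shift units now [-0.04  0.13  2.6 ] | in goal axes [-0.04  0.13  2.6 ] | turn units z 0.01 full rotvec [-0.01 -0.02  0.01]
  blob [ 495.  -406.4   65.9   14.3   46.2] z 44.9 n 1214
```

View pics/w11.png

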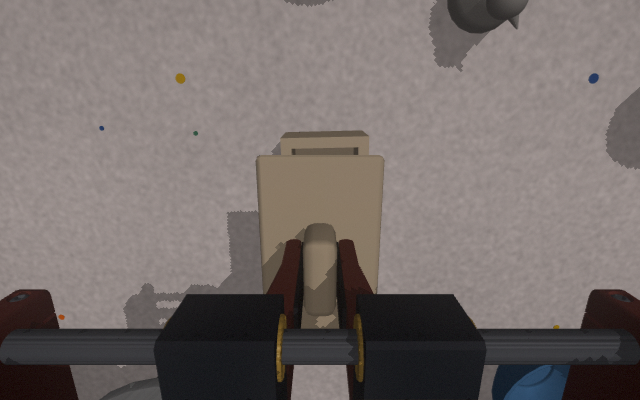

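The oblong lid is held level with its handle at (320,270), and its jar's rim edge is at (325,140), parallel to the lid. The jar centre comes out at (529,-439) mm. I'll lower it.

Emit:
{"fn": "arm_command", "kwargs": {"increments": [[-0.04,0.13,0.3,0,0,-0.1,-1],[0,0,0.5,0,0,0,-1],[0,0,0.5,0,0,0,-1],[0,0,0.5,0,0,0,-1],[0,0,0.5,0,0,0,-1],[0,0,0.3,0,0,0,-1],[0,0,0.15,0,0,0,-1],[0,0,0,0,0,0,-1]]}}

```text
t: 38.65
eef_pos: [0.5301, -0.4379, 0.0704]
tool_rot: [0.379, 0.925, 0.0, -0.001]
contact_force: [0.2, -0.4, -1.3]
finger_gap: 0.0159
finger_force: 25.0
```

```bash
python3 go.py 529 -439 61 135.5
```

```text
t 38.6 tcp [ 530.1 -437.9   70.4] yaw 135.5 tilt [-0.0015  0.0012] gap 15.9 F [ 0.2 -0.4 -1.3] 24.988541901111603
shift units now [-0.   -0.06  0.38] | in goal axes [ 0.   -0.06  0.38] | turn units z -0.00 full rotvec [-0.   -0.02 -0.  ]
```

Emit:
{"fn": "arm_command", "kwargs": {"increments": [[0,-0.06,0.08,0,0,0,-1],[0,0,0.08,0,0,0,-1],[0,0,0.06,0,0,0,-1],[0,0,0.05,0,0,0,-1],[0,0,0.05,0,0,0,-1],[0,0,0.04,0,0,0,-1],[0,0,0,0,0,0,-1],[0,0,0,0,0,0,-1]]}}

```text
t: 39.32
eef_pos: [0.5296, -0.4393, 0.0629]
tool_rot: [0.379, 0.925, 0.0, -0.0]
contact_force: [-0.8, -0.4, -1.5]
finger_gap: 0.0152
finger_force: 25.0
```

```bash
python3 go.py 529 -439 61 135.5
```

```text
t 39.3 tcp [ 529.6 -439.3   62.9] yaw 135.5 tilt [-0.  0.] gap 15.2 F [-0.8 -0.4 -1.5] 24.988505244255066
shift units now [ 0.03 -0.01  0.08] | in goal axes [ 0.03 -0.01  0.08] | turn units z -0.00 full rotvec [ 0. -0. -0.]
```

Emit:
{"fn": "arm_command", "kwargs": {"increments": [[0.02,0,0.03,0,0,0,-1],[0,0,0.03,0,0,0,-1],[0,0,0.02,0,0,0,-1],[0,0,0.01,0,0,0,-1],[0,0,0,0,0,0,-1],[0,0,0,0,0,0,-1],[0,0,0,0,0,0,-1],[0,0,0,0,0,0,-1]]}}

```text
t: 39.98
eef_pos: [0.5293, -0.439, 0.0612]
tool_rot: [0.379, 0.925, -0.0, 0.0]
contact_force: [-1.8, 2.9, 5.8]
finger_gap: 0.0158
finger_force: 25.0
```

```bash
python3 go.py 529 -439 61 135.5
```

```text
t 40.0 tcp [ 529.3 -439.    61.2] yaw 135.5 tilt [-0.     -0.0002] gap 15.8 F [-1.8  2.9  5.8] 24.99851256608963
shift units now [ 0.01 -0.01  0.01] | in goal axes [ 0.01 -0.01  0.01] | turn units z -0.00 full rotvec [-0.  0. -0.]
```

Emit:
{"fn": "arm_command", "kwargs": {"increments": [[0,0,0,0,0,0,-0.55],[0,0,0,0,0,0,-0.4],[0,0,0,0,0,0,-0.2],[0,0,0,0,0,0,0],[0,0,0,0,0,0,0],[0,0,-0.2,0,0,0,0],[0,0,-0.5,0,0,0,0],[0,0,-0.9,0,0,0,0]]}}

```text
t: 40.65
eef_pos: [0.528, -0.4383, 0.0996]
tool_rot: [0.379, 0.926, 0.001, -0.002]
contact_force: [0.5, -0.4, 0.5]
finger_gap: 0.0443
finger_force: 0.0
```

Emit:
{"fn": "arm_command", "kwargs": {"increments": [[0,0,-0.9,0,0,0,0],[0,0,-0.9,0,0,0,0],[0,0,-0.9,0,0,0,0],[0,0,-0.9,0,0,0,0],[0,0,-0.9,0,0,0,0],[0,0,-0.9,0,0,0,0],[0,0,-0.5,0,0,0,0],[0,0,0,0,0,0,0]]}}

```text
t: 41.32
eef_pos: [0.531, -0.4396, 0.2526]
tool_rot: [0.379, 0.925, -0.001, 0.003]
contact_force: [0.7, -0.8, 0.1]
finger_gap: 0.0439
finger_force: 0.0
```

```bash
python3 - <<'E'
from w import *
im,W=wrist('w12')
print('wrist oblong handle');blobs(W,.073,.095,(529,-439),80); print('flange');blobs(W,.045,.06,(529,-439),80)
im,d,W,c=points('top'); cv2.imwrite('pics/top1.png',im[130:310,140:540,::-1].repeat(2,0).repeat(2,1))
Z=W[...,2]
for n,x,y in [('L',372,-270),('S',681,-165),('Q',362,290),('O',529,-439)]:
    m=(np.hypot(W[...,0]-x/1000,W[...,1]-y/1000)<.075)
    F=W[m&(Z>.045)&(Z<.06)]; H=W[m&(Z>.073)&(Z<.095)]; J=W[m&(Z>.006)&(Z<.095)]
    print(n,'flange',rect(F) if len(F) else None,np.median(F[:,2]).round(4) if len(F) else '','handle',rect(H) if len(H)>4 else None)
E
python3 go.py 529 -439 200 135
```

```text
wrist oblong handle
  blob [ 528.  -439.6   39.    15.3  135.5] z 82.1 n 601
flange
  blob [ 528.1 -439.1  107.8   67.3  136.1] z 51.8 n 5306
L flange [ 370.5 -270.6   98.5   97.5   89.1] 0.052 handle [ 371.3 -271.4   39.9   17.2  141.4]
S flange [ 679.9 -165.1   69.7   69.1   87.5] 0.0517 handle [ 679.3 -165.3   38.5   16.3   40.4]
Q flange [360.9 289.9  84.7  84.4  32.9] 0.0522 handle [360.7 289.1  38.5  16.  120.2]
O flange [ 528.2 -439.7  109.8   68.3  136.5] 0.0516 handle [ 527.9 -438.5   39.1   15.8  132. ]
t 41.4 tcp [ 529.2 -439.   248.2] yaw 135.5 tilt [ 0.0002 -0.0005] gap 44.2 F [ 0.  -0.3  0.1] 0.0
shift units now [ 0.01 -0.    1.93] | in goal axes [ 0.   -0.    1.93] | turn units z 0.10 full rotvec [-0.    0.01  0.1 ]
```

View pics/top1.png

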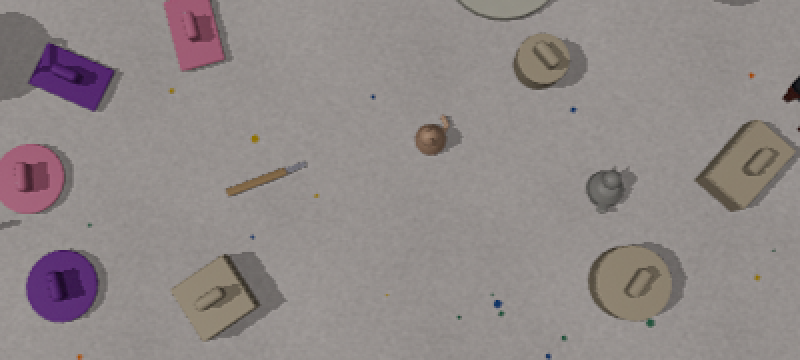

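All four lids sit on their jars: square (215,297), large (632,283), small (543,60), oblong (747,165). The bird at (605,187) and the cat at (431,138) haven't moved. All flanges are at z 52 mm and centred within 2 mm, so I'll hand it in.

```bash
python3 -c "
from cell import manip;print(manip.sign_off())"
```

```text
the job is handed in; nothing more can be done
None
```

All four lids are fully down on their own jars, centred within about 2 mm and lined up by the final camera check, the bird and cat are untouched, and the job was handed in at about 41 s; no verdict was returned.

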